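Open the parts cleaner with a blade and hang its basket to drain

TASK

Pry the lid of the ultrasonic cleaner open with the thin blade, touching the lid with the blade only and never with the gripper, and swing it back past upright so that it stays open. Lay the blade down flat on the bench, then lift the wire basket out by its grip, keeping it level enough that nothing spills, and hang it by that grip on the hook stand, still and released. Leave the plier rack, the jar and the dish where they are.

Things in the scene. Friction and masses are not known exactly. Their poses are not given: they have to be found in the camera images.
- tank: Ultrasonic cleaner, an open box of white plastic fixed to the bench, 166 (x) x 206 (y) x 125 mm high, walls 8 mm, inner floor 20 mm above the bench. Origin: centre of its underside; its front (control panel) faces its own -x, roughly to the robot. Its front wall has a pry notch in the middle of the top edge.
- tank_notch (a point): Middle of the bottom of the pry notch, 60 mm wide and 10 mm deep, a slot under the closed lid; on top of the front wall (115 mm above the bench; 10 mm below the closed lid's underside). Axes as the tank's.
- lid (a joint): Angle of the cleaner's lid, rad (a grey plate 6 mm thick, hinged along the top of the rear, +x, wall): 0 closed (flat on the rim), 1.57 upright, stop at 1.85. It opens upward about the rear top edge; a stiff hinge holds it wherever it is left (about 2 N at the front edge moves it).
- lid_hinge (a point): Middle of the lid's hinge line, at the height of its underside (125 mm above the bench), at the outside of the rear wall. The closed lid reaches 166 mm from here toward the tank's -x; the hinge axis is the tank's y. Moves with the lid's turning but not its place.
- lid_tab (a point): Underside of a small tab 36 mm wide that projects 11 mm beyond the middle of the lid's front edge, 172 mm from the hinge and directly before the pry notch.
- blade: Opening blade: wooden handle 100 x 20 x 14 mm thick and a thin steel blade 110 x 18 x 2 mm, lying on the bench. Origin: under the grip point near the centre of mass, on the handle's underside; x points along the tool to the blade's tip. Handle from x = -80 to +20 mm, blade from +20 to +130 mm, blade's middle plane 7 mm above the underside.
- blade_tip (a point): Middle of the blade's end edge, 130 mm ahead of the tool's origin, 7 mm above its underside.
- basket: Steel wire basket 60 (x) x 90 (y) x 38 mm high standing in the tank, with an upright handle: wires from both ends (y = +-43 mm) rise to a black grip bar 10 mm thick (x), 66 mm long (y) reaching to 100 mm above the basket's underside. Opening below it: 42 mm high, 60 mm wide. Origin: centre of its underside.
- basket_grip (a point): Centre of the grip bar's top edge, 100 mm above the basket's underside. Axes as the basket's.
- basket_hang (a point): Peak of the inverted V under the middle of the grip bar, 80 mm above the basket's underside (68 mm at the bar's ends).
- hook: Hook stand fixed to the bench: wooden foot 130 x 110 x 10 mm, steel post 14 mm thick at x = +52 mm, and from its top a level steel rod 8 mm thick toward the stand's own -x, its end turned up at x = -43 mm, 12 mm above the rod's top. Origin: on the bench under the middle of the rod.
- hook_seat (a point): Top of the rod at its middle, 180 mm above the bench; a grip bar hung across the rod rests here. x points from the turned-up end to the post.
- plier_rack: Bystander: wooden rack 90 x 158 x 120 mm with pliers (to 142 mm high). Origin: centre of its underside.
- jar: Bystander: glass jar, 60 mm across, 85 mm high. Origin: centre of its underside.
- dish: Bystander: white bowl, 70 mm across, 30 mm high. Origin: centre of its underside.
Mind the look-alikes: they are no part of the job. There is more than one size of the blade; the one meant has the size given above.

How it is judged:
On the way, in this order (a step that is already met when the one before it is completed fails the run):
1. the blade, touching the lid, has levered it up a little (between 0.1 and 0.9 rad) (value of joint lid between 0.1 and 0.9 rad and contact force between blade and lid above 0.2 N), for 0.1 s.
2. the lid stands open, upright or beyond (above 1.5 rad) (value of joint lid above 1.5 rad), for 0.2 s.
3. the blade lies flat on the bench, at rest (height (world z) of blade below 0.02 m and height (world z) of blade_tip below 0.03 m and linear speed of blade below 0.05 m/s), for 0.1 s.
At the end, for the whole second after the job is handed in: Lid open above 1.5 rad; blade flat on the bench at rest (origin below 20 mm, tip below 30 mm); basket hanging (nearly) still on the hook: middle of its grip's lower side within 45 mm sideways of the middle of the rod and -12 to +15 mm of its height, tilted under 0.45 rad (all of step 3 and value of joint lid above 1.5 rad and contact force between basket and hook above 0.5 N and horizontal distance between basket_hang and hook_seat below 0.045 m and z of basket_hang in the frame of hook_seat between -0.012 and 0.015 m and angle between basket's own z axis and vertical below 0.45 rad and linear speed of basket below 0.1 m/s); the robot touches nothing.
It fails at once if the gripper or arm touches the lid (contact force between any of the fingers, the arm and lid above 1 N).
It fails at once if the basket is tipped by more than 0.8 rad (angle between basket's own z axis and vertical above 0.8 rad).
It fails at once if the plier rack, jar or dish is moved by more than 30 mm (distance of any of plier_rack, jar, dish from where it was at the start of the episode above 0.03 m).
It also fails if it takes over 72 s, if anything falls off the work surface, if the arm or the gripper's body presses on something with over 40 N, if the wrist force passes 120 N, or if a joint passes its speed limit or range.

ROBOT

A 6-joint arm with a two-finger parallel gripper is mounted at the origin on the work surface. World frame = base frame: x ahead of the robot, y to its left, z up, the work surface at z = 0. Lengths are in m, angles in rad, forces in N, time in s.
With the tool pointing down it reaches from about 0.375 to 0.9 m from the base axis. Payload 3.1 kg.
Tool frame: the origin (TCP) lies where the fingers leave the gripper's body, on its centre line; the fingertips stand 73 mm ahead of it and the grasp point (between the pads) lies 54 mm ahead of it; z points along the fingers, y is the line along which they close (so a half turn about z gives the same grasp; the last joint's range is limited). The gripper opens to 85 mm and grips with 20 to 120 N. Pads are 22 mm wide; open, the fingers measure 114 mm over their backs; the gripper's body (76 mm by 85 mm) begins 54 mm behind the grasp point. The pads swing forward as they close: fully open they stand 13 mm farther back than shut.
Start: joints at [1.131, 0.527, 1.433, -0, 1.181, -0.178], TCP at [0.161, 0.604, 0.304] pointing down, gripper open.
Joint ranges: [-3.08, 3.08], [-0.75, 2.2], [0.22, 2.44], [-1.43, 4.57], [0, 2.65], [-2.85, 2.85]. Speed limits (rad/s): [2.79, 2.79, 3.14, 3.14, 3.14, 3.14].

INTERFACE

Orientations are given as a unit quaternion [x, y, z, w].
In Python, from station import manip gives the robot as it stands.
- The arm moves only by the shell command python3 -m crank 'ROWS' [FORCE]. ROWS is JSON, a list of rows, each an object with "dp": the shift along the tool's x, y, z normalised to -1 to 1, where 1 is 50 cm, a list of three; "delta_rot": the turn, a rotation vector about the tool's x, y, z normalised to -1 to 1, where 1 is 2 pi rad, a list of three; "fingers": the opening, from -1 (shut) to 1 (fully open). A call has 1 to 12 rows; each row shifts and turns the commanded pose from where the row before left it, along the tool's axes as they then stand; what a row does not reach is not made up. A row lasts 1/12 s, in which the tool goes at most 41.7 mm and 7.16 degrees, less where a joint would pass 70% of its speed; a pose out of reach is approached as far as the arm can. A call with a number of a shift or a turn outside -1 to 1 is refused whole. A call with a gripper value outside its range is refused whole. The fingers move at their own pace and stop on an object; FORCE is the grip in N (left out, the last holds). Time passes only in rows, so rows that do not move let the fingers close. It gives the time, the measured TCP pose, the force, the opening and the grip force at its end, in the units of the state.
- manip.sense(): the state, without advancing time (a new reading comes with each control period).
- manip.snapshot(name): name is "scene" or "top" or "wrist"; returns (picture, depth): 480x640x3 uint8, red, green, blue; 480x640 float32, m along the optical axis (not along the pixel's ray), 0 where there is no reading.
- manip.camera_model(name): a dict with "fx", "fy", "cx", "cy" (pixels), "origin" and "attitude" of the camera in the world. Camera axes: x right, y up, looking along -z (the intrinsics and any distortion apply to the point x, -y, -z); pixel columns grow to the right and rows downward; lengths in m; the calibration is good to about 2 mm. A picture is of the moment at which its call begins: read the wrist's pose just before it. camera_model takes no time and is no camera call; for the wrist camera it gives the pose at the moment of the call.
- manip.sign_off(): hands the job in; it is judged then, once.
The state is a dict: "t": time; "q": joint angles; "qd": joint speeds; "tau": joint torques, N m; "tcp_pos": TCP position; "tool_rot": TCP orientation; "force": force on the tool from outside, world axes, zero at the start; "ft_torque": the same for the moment, N m; "finger_gap": opening from 0.0 (shut) to 1.0 (fully open); "gripper_force": force on a finger pad.
Only numpy, scipy, OpenCV 4.12 (cv2) and the standard library are available. Lean on these libraries where they do the work, as an engineer would, in place of code of your own. Each camera call takes 0.05 s, during which the arm holds its last target. There are 200 camera calls.

## Working session

There is one attempt and no reset: what is moved stays moved. The work goes in short steps, Python scripts to look and compute and a shell command to move; the robot and the scene stay as the last step left them, time stands still between calls to the robot, and variables do not carry over. Pictures are saved under pics/ and viewed, at most 13 in all, crops included, and the job is handed in when it is done.

```bash
mkdir -p pics; ls; cat > h.py <<'E'
import numpy as np, cv2
from scipy.spatial.transform import Rotation as R
from station import manip
def snap(n,f):
    c=manip.camera_model(n); im,d=manip.snapshot(n)
    cv2.imwrite(f'pics/{f}.png',im[:,:,::-1]); np.savez(f'pics/{f}.npz',im=im,d=d,o=c['origin'],a=np.array(c['attitude']),k=[c['fx'],c['fy'],c['cx'],c['cy']])
    return im,d,c
def rot(a):
    a=np.array(a); return a if a.shape==(3,3) else R.from_quat(a).as_matrix()
def cloud(f):
    z=np.load(f'pics/{f}.npz'); d=z['d']; fx,fy,cx,cy=z['k']; v,u=np.mgrid[:480,:640]
    p=np.stack([(u-cx)/fx*d,-(v-cy)/fy*d,-d],-1)
    return p@rot(z['a']).T+z['o']
E
python3 - <<'E'
from h import *
for n in('scene','top'):
    im,d,c=snap(n,n+'0'); print(c)
print(manip.sense())
E
```

```text
pics
{'fx': 474.0128678211471, 'fy': 474.0128678211471, 'cx': 320.63860445081207, 'cy': 239.77834558236643, 'origin': array([ 0.96148281, -0.15583855,  0.94984071]), 'attitude': array([0.23989372, 0.1736594 , 0.56197881, 0.7723168 ])}
{'fx': 510.29259756303617, 'fy': 510.29259756303617, 'cx': 310.9860639178549, 'cy': 239.9382469519296, 'origin': array([0.20655894, 0.01329473, 1.40458859]), 'attitude': array([ 0.06875662, -0.06889451, -0.70211547,  0.70537929])}
{'t': 0.1, 'q': array([ 1.13152123e+00,  5.28392676e-01,  1.43373756e+00, -1.74106780e-05,
        1.18143095e+00, -1.78516127e-01]), 'qd': array([-1.45623832e-03, -1.25755389e-03, -1.49500606e-03, -1.63325632e-03,
       -1.96777062e-03,  5.19223931e-05]), 'tau': array([-7.38256804e-04, -4.43306100e+01, -1.78585947e+01, -2.88282627e-04,
        3.86408268e-03, -6.44167812e-06]), 'tcp_pos': array([0.16090564, 0.60342262, 0.30303102]), 'tool_rot': array([ 1.30007067e-01,  9.91512579e-01, -9.40128334e-04, -2.91554113e-04]), 'force': array([ 0.25840462, -0.13584887,  0.61638485]), 'ft_torque': array([-0.0393564 , -0.02190187,  0.0205317 ]), 'gripper_force': 0.0, 'finger_gap': 1.004358519332998}
```

View pics/scene0.png

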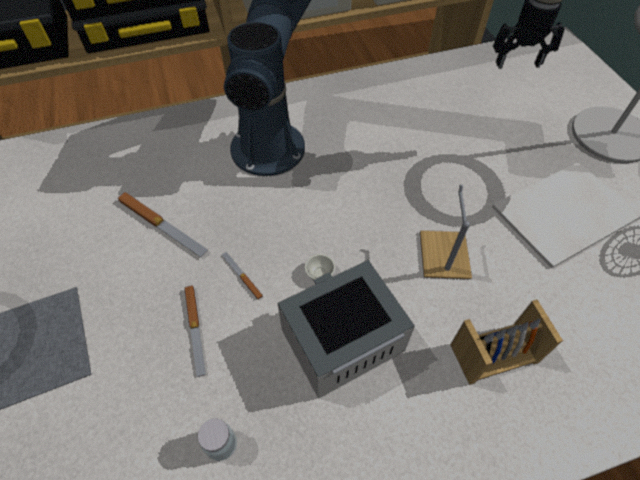

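View pics/top0.png

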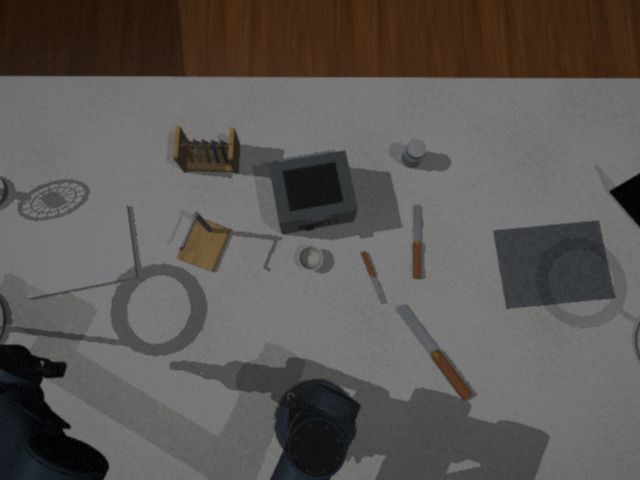

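The scene shows three knives: large (top ~(435,350)), medium (top ~(417,242)) and small (top ~(373,277)). The closed tank is at top ~(315,190), the hook stand at (205,240), the dish at (309,258), the rack at (206,150) and the jar at (413,153). I'll measure the knife lengths and take a close crop.

```bash
python3 - <<'E'
from h import *
P=cloud('top0')
def at(u,v): return np.median(P[v-1:v+2,u-1:u+2].reshape(-1,3),0).round(3)
for n,a,b in(('big',(402,307),(468,396)),('med',(418,206),(417,277)),('small',(364,254),(384,301))):
    p,q=at(*a),at(*b); print(n,p,q,np.linalg.norm((p-q)[:2]))
for n,u,v in(('lid corners',273,167),('',344,153),('',353,208),('',283,222),('rack',206,165),('dish',309,258),('jar',413,148),('foot',195,255),('foot',215,262),('bench',450,260)): print(n,at(u,v))
im=cv2.imread('pics/top0.png'); s=cv2.imread('pics/scene0.png')
a=cv2.resize(im[140:310,165:435],(800,504),interpolation=cv2.INTER_CUBIC)
cv2.imwrite('pics/c1.png',cv2.convertScaleAbs(a,alpha=1.5))
a=cv2.resize(s[170:400,170:480],(800,593),interpolation=cv2.INTER_CUBIC)
cv2.imwrite('pics/c2.png',cv2.convertScaleAbs(a,alpha=1.3))
E
```

```text
big [ 0.298 -0.234  0.01 ] [ 0.066 -0.4    0.014] 0.28527180021866866
med [ 0.582 -0.288  0.008] [ 0.379 -0.278  0.014] 0.20324615617521521
small [ 0.443 -0.134  0.009] [ 0.314 -0.187  0.003] 0.13946325680981353
lid corners [0.652 0.114 0.133]
 [ 0.692 -0.072  0.13 ]
 [ 0.543 -0.094  0.132]
 [0.505 0.086 0.128]
rack [0.696 0.315 0.017]
dish [0.432 0.019 0.004]
jar [ 0.725 -0.264  0.084]
foot [0.438 0.335 0.01 ]
foot [0.419 0.279 0.009]
bench [ 0.429 -0.374 -0.002]
```

View pics/c1.png

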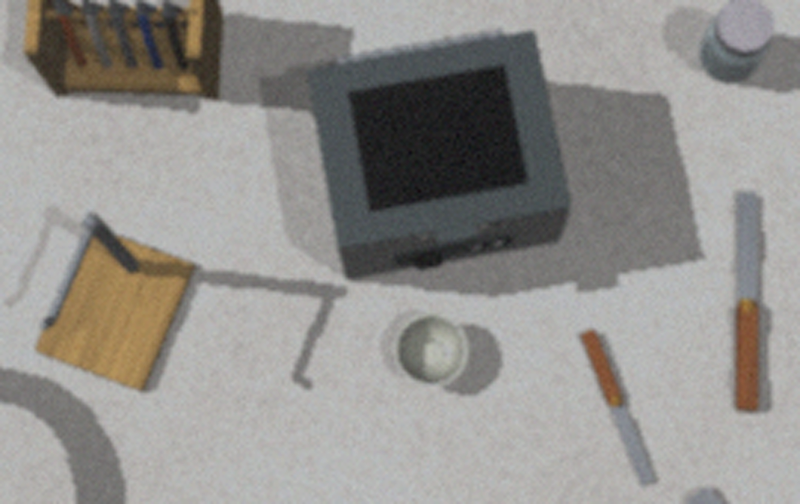

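The medium knife (~205 mm long, tip toward +x) is the blade. The big one (285 mm) and the small one (140 mm) are look-alikes. Next I'll fit the poses.

```bash
python3 - <<'E'
from h import *
for f in('top0','scene0'):
    P=cloud(f).reshape(-1,3); im=np.load(f'pics/{f}.npz')['im'].reshape(-1,3).astype(int)
    def rect(m):
        q=P[m][:,:2].astype(np.float32); (c,s,a)=cv2.minAreaRect(q*1000); print(f,len(q),np.round(c,1),np.round(s,1),round(a,2),'z',np.median(P[m][:,2]).round(4))
        return q
    x,y,z=P.T
    rect((z>.12)&(z<.145)&(x>.45)&(x<.75)&(abs(y)<.16))
    q=(z>.16)&(z<.2)&(x>.3)&(x<.65)&(y>.15)&(y<.42); r=rect(q); print(P[q][::max(1,q.sum()//12)].round(3).tolist())
    m=(x>.35)&(x<.62)&(y>-.31)&(y<-.25)&(z>.004)&(z<.03); rect(m)
    rr=m&(im[:,0]-im[:,2]>40); print('handle'); rect(rr); 
    b=m&(im[:,0]-im[:,2]<15);print('steel'); rect(b)
print(manip.camera_model('wrist'))
T=rot(manip.sense()['tool_rot']); c=manip.camera_model('wrist'); print(T.T@(c['origin']-manip.sense()['tcp_pos']),T.T@rot(c['attitude']))
E
```

```text
top0 5067 [600.3  11.7] [185.7 206.4] 10.8 z 0.131
top0 165 [469.5 317. ] [ 13.6 105.1] 67.42 z 0.1802
[[0.52, 0.3, 0.182], [0.511, 0.301, 0.187], [0.506, 0.304, 0.185], [0.509, 0.294, 0.162], [0.497, 0.303, 0.179], [0.487, 0.309, 0.179], [0.478, 0.317, 0.174], [0.47, 0.316, 0.177], [0.46, 0.323, 0.178], [0.451, 0.322, 0.181], [0.442, 0.33, 0.177], [0.434, 0.326, 0.181], [0.426, 0.329, 0.185]]
top0 593 [ 485.2 -280.3] [ 58.7 266.1] 89.25 z 0.0101
handle
top0 200 [ 429.3 -277.8] [ 15.6 100.4] 87.26 z 0.0142
steel
top0 306 [ 485.2 -280.3] [ 58.7 266.1] 89.25 z 0.0067
scene0 9256 [598.9   9.4] [187.2 207.6] 10.41 z 0.1318
scene0 233 [470.8 310.9] [ 13.8 105.9] 71.63 z 0.1797
[[0.421, 0.33, 0.191], [0.43, 0.326, 0.186], [0.437, 0.322, 0.18], [0.45, 0.322, 0.181], [0.46, 0.315, 0.179], [0.47, 0.311, 0.176], [0.485, 0.309, 0.181], [0.496, 0.303, 0.181], [0.511, 0.3, 0.187], [0.515, 0.296, 0.185], [0.52, 0.299, 0.183], [0.516, 0.291, 0.17], [0.516, 0.291, 0.161]]
scene0 909 [ 482.9 -280.3] [263.1  59.9] 0.19 z 0.0107
handle
scene0 355 [ 430.9 -279.8] [ 18.9 101.8] 87.96 z 0.0146
steel
scene0 497 [ 482.9 -280.3] [263.1  59.9] 0.19 z 0.0084
{'fx': 334.2521501487725, 'fy': 334.2521501487725, 'cx': 313.4734873577088, 'cy': 241.61451190788347, 'origin': array([0.0892361 , 0.622405  , 0.37477219]), 'attitude': array([-0.11692493, -0.08889029,  0.60255329,  0.78444669])}
[ 0.07416458 -0.0002754  -0.07171602] [[-2.57708579e-04  9.56758217e-01  2.90884251e-01]
 [ 9.99999845e-01  3.89849365e-04 -3.96319303e-04]
 [-4.92582790e-04  2.90884104e-01 -9.56758170e-01]]
```

View pics/c2.png

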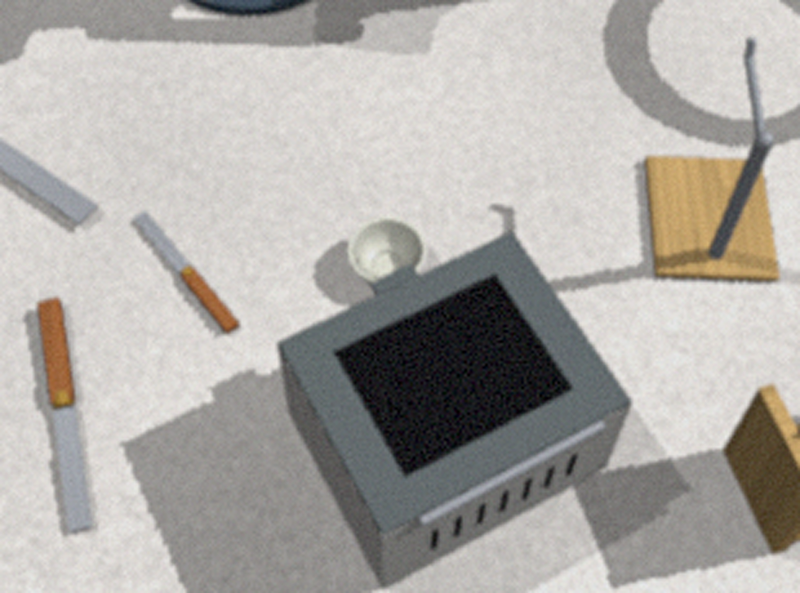

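The crop confirms the lid tab at the front (crop pixel ~(395,283)) and the hinge at the rear. The chosen blade runs from handle (55,305) to tip (77,525).

```bash
cat > go.py <<'E'
import sys,json; from h import *
def down(yaw,pitch=0):   # yaw of tool x in deg; pitch: extra turn about tool y, deg
    a=np.radians(yaw); M=np.array([[np.cos(a),np.sin(a),0],[np.sin(a),-np.cos(a),0],[0,0,-1]])
    return M@R.from_euler('y',pitch,degrees=True).as_matrix()
def plan(wps,p=None,M=None):
    s=manip.sense(); p=np.array(s['tcp_pos'] if p is None else p); M=rot(s['tool_rot']) if M is None else M
    for (x,y,z,yaw,n,*pt) in wps:
        Mt=down(yaw,*pt); w=R.from_matrix(M.T@Mt).as_rotvec()/n; S=0; Mk=M
        for k in range(n): S=S+Mk; Mk=Mk@R.from_rotvec(w).as_matrix()
        d=np.linalg.solve(S,np.array([x,y,z])-p)
        print(n,'x dp',(d/.5).round(4).tolist(),'rot',(w/2/np.pi).round(5).tolist(), 'mm/row',(np.linalg.norm(d)*1e3).round(1)); p=np.array([x,y,z]);M=Mt
if __name__=='__main__':
    print(manip.sense()['tcp_pos'].round(4)); plan(json.loads(sys.argv[1]))
E
python3 go.py '[[0.5,0.2,0.3,177.5,16],[0.52,-0.1,0.3,177.5,10],[0.46,-0.28,0.22,177.5,8]]'
```

```text
[0.1609 0.6034 0.303 ]
16 x dp [-0.0499, -0.0432, 0.0004] rot [-2e-05, -1e-05, -0.00216] mm/row 33.0
10 x dp [-0.0066, -0.0598, -0.0] rot [0.0, 0.0, 0.0] mm/row 30.1
8 x dp [0.013, -0.0456, 0.02] rot [0.0, 0.0, 0.0] mm/row 25.7
```

```bash
python3 -m crank '[{"dp":[-0.05,-0.043,0],"delta_rot":[0,0,-0.0029],"fingers":0.2},{"dp":[-0.05,-0.043,0],"delta_rot":[0,0,-0.0029],"fingers":0.2},{"dp":[-0.05,-0.043,0],"delta_rot":[0,0,-0.0029],"fingers":0.2},{"dp":[-0.05,-0.043,0],"delta_rot":[0,0,-0.0029],"fingers":0.2},{"dp":[-0.05,-0.043,0],"delta_rot":[0,0,-0.0029],"fingers":0.2},{"dp":[-0.05,-0.043,0],"delta_rot":[0,0,-0.0029],"fingers":0.2},{"dp":[-0.05,-0.043,0],"delta_rot":[0,0,-0.0029],"fingers":0.2},{"dp":[-0.05,-0.043,0],"delta_rot":[0,0,-0.0029],"fingers":0.2},{"dp":[-0.05,-0.043,0],"delta_rot":[0,0,-0.0029],"fingers":0.2},{"dp":[-0.05,-0.043,0],"delta_rot":[0,0,-0.0029],"fingers":0.2},{"dp":[-0.05,-0.043,0],"delta_rot":[0,0,-0.0029],"fingers":0.2},{"dp":[-0.05,-0.043,0],"delta_rot":[0,0,-0.0029],"fingers":0.2}]' 100; python3 go.py '[[0.52,-0.1,0.3,177.5,12],[0.46,-0.28,0.22,177.5,8]]'
```

```text
t: 1.1
tcp_pos: [0.4161, 0.3003, 0.3037]
tool_rot: [0.021, 1.0, -0.0, -0.0]
force: [1.2, 0.9, -0.1]
finger_gap: 0.598
gripper_force: 0.0
[0.4161 0.3003 0.3037]
12 x dp [-0.0201, -0.0659, 0.0006] rot [-0.0, -1e-05, 3e-05] mm/row 34.5
8 x dp [0.013, -0.0456, 0.02] rot [0.0, 0.0, 0.0] mm/row 25.7
```

```bash
python3 -m crank '[{"dp":[-0.02,-0.066,0],"delta_rot":[0,0,0],"fingers":0.2},{"dp":[-0.02,-0.066,0],"delta_rot":[0,0,0],"fingers":0.2},{"dp":[-0.02,-0.066,0],"delta_rot":[0,0,0],"fingers":0.2},{"dp":[-0.02,-0.066,0],"delta_rot":[0,0,0],"fingers":0.2},{"dp":[-0.02,-0.066,0],"delta_rot":[0,0,0],"fingers":0.2},{"dp":[-0.02,-0.066,0],"delta_rot":[0,0,0],"fingers":0.2},{"dp":[-0.02,-0.066,0],"delta_rot":[0,0,0],"fingers":0.2},{"dp":[-0.02,-0.066,0],"delta_rot":[0,0,0],"fingers":0.2},{"dp":[-0.02,-0.066,0],"delta_rot":[0,0,0],"fingers":0.2},{"dp":[-0.02,-0.066,0],"delta_rot":[0,0,0],"fingers":0.2},{"dp":[-0.02,-0.066,0],"delta_rot":[0,0,0],"fingers":0.2},{"dp":[-0.02,-0.066,0],"delta_rot":[0,0,0],"fingers":0.2}]'; python3 go.py '[[0.46,-0.28,0.22,177.5,8]]'
```

```text
t: 2.1
tcp_pos: [0.5186, -0.1006, 0.3036]
tool_rot: [0.021, 1.0, 0.0, -0.0]
force: [0.1, 0.9, -0.3]
finger_gap: 0.599
gripper_force: 0.0
[ 0.5186 -0.1006  0.3036]
8 x dp [0.0127, -0.0454, 0.0209] rot [1e-05, -1e-05, 2e-05] mm/row 25.8
```

```bash
python3 -m crank '[{"dp":[0.013,-0.047,0.02],"delta_rot":[0,0,0],"fingers":0.2},{"dp":[0.013,-0.047,0.02],"delta_rot":[0,0,0],"fingers":0.2},{"dp":[0.013,-0.047,0.02],"delta_rot":[0,0,0],"fingers":0.2},{"dp":[0.013,-0.047,0.02],"delta_rot":[0,0,0],"fingers":0.2},{"dp":[0.013,-0.047,0.02],"delta_rot":[0,0,0],"fingers":0.2},{"dp":[0.013,-0.047,0.02],"delta_rot":[0,0,0],"fingers":0.2},{"dp":[0.013,-0.047,0.02],"delta_rot":[0,0,0],"fingers":0.2},{"dp":[0.013,-0.047,0.02],"delta_rot":[0,0,0],"fingers":0.2},{"dp":[0,0,0],"delta_rot":[0,0,0],"fingers":0.2}]'; python3 - <<'E'
from h import *
snap('wrist','w1'); P=cloud('w1'); z=np.load('pics/w1.npz'); im=z['im'].astype(int); print(manip.sense()['tcp_pos'],manip.sense()['tool_rot'])
x,y,h=P[...,0],P[...,1],P[...,2]
m=(x>.3)&(x<.63)&(y>-.33)&(y<-.23)&(h<.03)
r=m&(im[...,0]-im[...,2]>40)&(h>.008); q=P[r]; print(cv2.minAreaRect((q[:,:2]*1000).astype(np.float32)),len(q),np.median(q[:,2]))
E
```

```text
t: 2.85
tcp_pos: [0.4575, -0.2881, 0.222]
tool_rot: [0.023, 1.0, -0.0, -0.001]
force: [0.2, 0.0, 0.2]
finger_gap: 0.605
gripper_force: 0.0
[ 0.45788432 -0.28624991  0.22264713] [ 2.28685666e-02  9.99737952e-01  6.46267960e-04 -7.98803143e-04]
((429.369873046875, -279.9141845703125), (16.556631088256836, 101.41658782958984), 87.28706359863281) 2378 0.015679148283302163
```

View pics/w1.png

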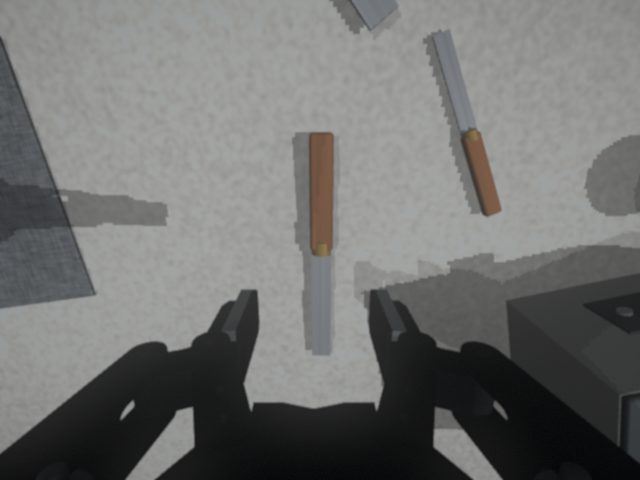

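The wrist view shows the blade between the fingers: handle (310–333, 133–255), tip at (320,353). The grasp point is ~(0.459,-0.281).

```bash
python3 go.py '[[0.459,-0.281,0.079,177.4,8]]'
```

```text
[ 0.4579 -0.2862  0.2226]
8 x dp [-0.0003, 0.0013, 0.0359] rot [2e-05, -3e-05, -1e-05] mm/row 18.0
```

```bash
python3 -m crank '[{"dp":[0,0.0013,0.036],"delta_rot":[0,0,0],"fingers":0.1},{"dp":[0,0.0013,0.036],"delta_rot":[0,0,0],"fingers":0.1},{"dp":[0,0.0013,0.036],"delta_rot":[0,0,0],"fingers":0.1},{"dp":[0,0.0013,0.036],"delta_rot":[0,0,0],"fingers":0},{"dp":[0,0.0013,0.036],"delta_rot":[0,0,0],"fingers":0},{"dp":[0,0.0013,0.036],"delta_rot":[0,0,0],"fingers":0},{"dp":[0,0.0013,0.036],"delta_rot":[0,0,0],"fingers":0},{"dp":[0,0.0013,0.034],"delta_rot":[0,0,0],"fingers":0},{"dp":[0,0,0],"delta_rot":[0,0,0],"fingers":0},{"dp":[0,0,0],"delta_rot":[0,0,0],"fingers":0}]'
```

```text
t: 3.73
tcp_pos: [0.459, -0.2782, 0.0805]
tool_rot: [0.021, 1.0, 0.001, -0.001]
force: [-1.0, 0.1, -0.3]
finger_gap: 0.5
gripper_force: 0.0
```

```bash
python3 -m crank '[{"dp":[0,-0.005,0.004],"delta_rot":[0,0,0],"fingers":-0.3},{"dp":[0,0,0],"delta_rot":[0,0,0],"fingers":-0.5},{"dp":[0,0,0],"delta_rot":[0,0,0],"fingers":-0.8},{"dp":[0,0,0],"delta_rot":[0,0,0],"fingers":-1},{"dp":[0,0,0],"delta_rot":[0,0,0],"fingers":-1},{"dp":[0,0,0],"delta_rot":[0,0,0],"fingers":-1},{"dp":[0,0,0],"delta_rot":[0,0,0],"fingers":-1}]' 110
```

```text
t: 4.32
tcp_pos: [0.4596, -0.2824, 0.0805]
tool_rot: [0.021, 1.0, -0.001, 0.001]
force: [0.0, 0.6, 6.2]
finger_gap: 0.188
gripper_force: 108.0
```

```bash
python3 go.py '[[0.45,-0.282,0.175,177.5,5],[0.375,-0.2,0.175,190.6,6]]'
```

```text
[ 0.4596 -0.2824  0.0805]
5 x dp [0.0038, -0.0, -0.0378] rot [-6e-05, 8e-05, 4e-05] mm/row 19.0
6 x dp [0.0236, 0.0286, -0.0] rot [0.0, 0.0, -0.00606] mm/row 18.6
```

```bash
python3 -m crank '[{"dp":[0.004,0,-0.038],"delta_rot":[0,0,0],"fingers":-1},{"dp":[0.004,0,-0.038],"delta_rot":[0,0,0],"fingers":-1},{"dp":[0.004,0,-0.038],"delta_rot":[0,0,0],"fingers":-1},{"dp":[0.004,0,-0.038],"delta_rot":[0,0,0],"fingers":-1},{"dp":[0.004,0,-0.038],"delta_rot":[0,0,0],"fingers":-1},{"dp":[0.0236,0.0286,0],"delta_rot":[0,0,-0.0061],"fingers":-1},{"dp":[0.0236,0.0286,0],"delta_rot":[0,0,-0.0061],"fingers":-1},{"dp":[0.0236,0.0286,0],"delta_rot":[0,0,-0.0061],"fingers":-1},{"dp":[0.0236,0.0286,0],"delta_rot":[0,0,-0.0061],"fingers":-1},{"dp":[0.0236,0.0286,0],"delta_rot":[0,0,-0.0061],"fingers":-1},{"dp":[0.0236,0.0286,0],"delta_rot":[0,0,-0.0061],"fingers":-1},{"dp":[0,0,0],"delta_rot":[0,0,0],"fingers":-1}]'; python3 - <<'E'
from h import *
s=manip.sense(); M=rot(s['tool_rot']); p=s['tcp_pos']
for n in('scene','top'):
    snap(n,n+'1'); P=cloud(n+'1').reshape(-1,3); Q=(P-p)@M  # tool frame
    m=(Q[:,0]<-.03)&(Q[:,0]>-.18)&(abs(Q[:,1])<.03)&(Q[:,2]>.05)&(Q[:,2]<.095); q=Q[m]
    print(n,m.sum(),q.min(0).round(3),np.median(q,0).round(4),np.polyfit(q[:,0],q[:,2],1).round(4),np.polyfit(q[:,0],q[:,1],1).round(4))
im=cv2.imread('pics/scene1.png')[160:400,160:480]; cv2.imwrite('pics/c3.png',cv2.resize(im,(800,600),interpolation=cv2.INTER_CUBIC))
print(s['tcp_pos'],s['tool_rot'],s['force'])
E
```

```text
t: 5.32
tcp_pos: [0.3702, -0.196, 0.174]
tool_rot: [-0.094, 0.996, 0.003, -0.002]
force: [-0.6, 0.1, -0.4]
finger_gap: 0.183
gripper_force: 108.2
scene 363 [-0.128 -0.009  0.068] [-0.0818 -0.0001  0.072 ] [-0.0035  0.0717] [0.0016 0.0002]Traceback (most recent call last):
  File "<stdin>", line 6, in <module>
    return umr_minimum(a, axis, None, out, keepdims, initial, where)
ValueError: zero-size array to reduction operation minimum which has no identity
```

```bash
python3 go.py '[[0.384,-0.0295,0.180,190.6,7],[0.386,-0.0295,0.1925,190.6,2],[0.419,-0.023,0.1925,190.6,4]]'
```

```text
[ 0.374  -0.1998  0.1744]
7 x dp [-0.0118, 0.0473, -0.0016] rot [-3e-05, 2e-05, 5e-05] mm/row 24.4
2 x dp [-0.002, -0.0004, -0.0125] rot [0.0, 0.0, 0.0] mm/row 6.3
4 x dp [-0.0168, 0.0002, -0.0] rot [0.0, 0.0, 0.0] mm/row 8.4
```

```bash
python3 -m crank '[{"dp":[-0.0118,0.0473,-0.0016],"delta_rot":[0,0,0],"fingers":-1},{"dp":[-0.0118,0.0473,-0.0016],"delta_rot":[0,0,0],"fingers":-1},{"dp":[-0.0118,0.0473,-0.0016],"delta_rot":[0,0,0],"fingers":-1},{"dp":[-0.0118,0.0473,-0.0016],"delta_rot":[0,0,0],"fingers":-1},{"dp":[-0.0118,0.0473,-0.0016],"delta_rot":[0,0,0],"fingers":-1},{"dp":[-0.0118,0.0473,-0.0016],"delta_rot":[0,0,0],"fingers":-1},{"dp":[-0.0118,0.0473,-0.0016],"delta_rot":[0,0,0],"fingers":-1},{"dp":[0,0,0],"delta_rot":[0,0,0],"fingers":-1},{"dp":[-0.002,0,-0.0125],"delta_rot":[0,0,0],"fingers":-1},{"dp":[-0.002,0,-0.0125],"delta_rot":[0,0,0],"fingers":-1},{"dp":[0,0,0],"delta_rot":[0,0,0],"fingers":-1},{"dp":[0,0,0],"delta_rot":[0,0,0],"fingers":-1}]'; python3 - <<'E'
from h import *
snap('scene','s2'); im=cv2.imread('pics/s2.png')[210:370,240:440]; cv2.imwrite('pics/c4.png',cv2.resize(im,(750,600),interpolation=cv2.INTER_CUBIC))
s=manip.sense();print(s['tcp_pos'],s['force'])
E
python3 go.py '[[0.419,-0.023,0.1925,190.6,4]]'
```

```text
t: 6.42
tcp_pos: [0.3866, -0.0303, 0.1927]
tool_rot: [-0.093, 0.996, -0.001, 0.001]
force: [0.8, 0.0, -0.9]
finger_gap: 0.185
gripper_force: 108.3
[ 0.38615557 -0.03006684  0.19241199] [ 0.55378345  0.07615068 -1.34038111]
[ 0.3862 -0.0301  0.1924]
4 x dp [-0.0168, 0.0004, -0.0] rot [-4e-05, 6e-05, 4e-05] mm/row 8.4
```

View pics/c4.png

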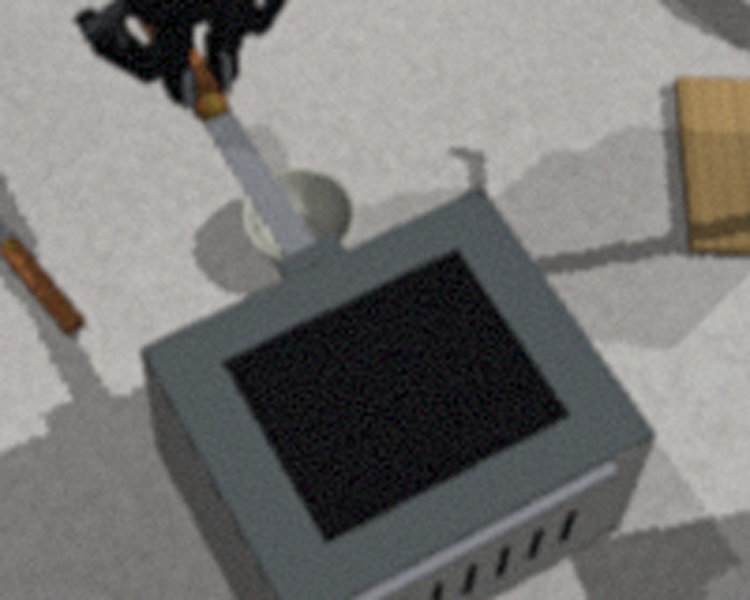

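The blade's end (crop ~(292,248)) is just under the tab (centre ~(311,252)). It is below the lid and a few mm to the −y side. Inserting.

```bash
python3 -m crank '[{"dp":[-0.0168,0.002,0],"delta_rot":[0,0,0],"fingers":-1},{"dp":[-0.0168,0.002,0],"delta_rot":[0,0,0],"fingers":-1},{"dp":[-0.0168,0.002,0],"delta_rot":[0,0,0],"fingers":-1},{"dp":[-0.0168,0.002,0],"delta_rot":[0,0,0],"fingers":-1},{"dp":[0,0,0],"delta_rot":[0,0,0],"fingers":-1},{"dp":[0,0,-0.01],"delta_rot":[0,0,0],"fingers":-1},{"dp":[0,0,-0.01],"delta_rot":[0,0,0],"fingers":-1},{"dp":[0,0,-0.01],"delta_rot":[0,0,0],"fingers":-1},{"dp":[0,0,0],"delta_rot":[0,0,0],"fingers":-1}]'; python3 -c "
from station import manip
s=manip.sense();print(s['tcp_pos'],s['force'],s['ft_torque'])"
```

```text
t: 7.22
tcp_pos: [0.4173, -0.0186, 0.2078]
tool_rot: [-0.094, 0.996, -0.0, -0.0]
force: [0.6, 1.2, -2.6]
finger_gap: 0.183
gripper_force: 108.0
[ 0.41725381 -0.01862215  0.20779001] [ 0.56031458  1.23413561 -2.57372677] [0.11287317 0.1785716  0.06250358]
```

```bash
python3 -m crank '[{"dp":[-0.005,0,-0.025],"delta_rot":[0,0,0],"fingers":-1},{"dp":[-0.005,0,-0.025],"delta_rot":[0,0,0],"fingers":-1},{"dp":[-0.005,0,-0.025],"delta_rot":[0,0,0],"fingers":-1},{"dp":[-0.0134,0,-0.0245],"delta_rot":[0,0,0],"fingers":-1},{"dp":[-0.0134,0,-0.0245],"delta_rot":[0,0,0],"fingers":-1},{"dp":[-0.0134,0,-0.0245],"delta_rot":[0,0,0],"fingers":-1},{"dp":[0,0,0],"delta_rot":[0,0,0],"fingers":-1},{"dp":[0,0,0],"delta_rot":[0,0,0],"fingers":-1}]'; python3 - <<'E'
from h import *
s=manip.sense();print(s['tcp_pos'],s['force'],s['ft_torque'])
snap('scene','s3'); P=cloud('s3').reshape(-1,3); c=np.array([.601,.011]); ux=np.array([.983,.184]); uy=np.array([-.184,.983])
X=(P[:,:2]-c)@ux; Y=(P[:,:2]-c)@uy
m=(X>-.09)&(X<.07)&(abs(Y)>.075)&(abs(Y)<.098)&(P[:,2]>.14)
print(m.sum(),np.arctan(-np.polyfit(X[m],P[m,2],1)[0]))
E
```

```text
t: 7.88
tcp_pos: [0.4447, -0.0137, 0.2816]
tool_rot: [-0.094, 0.996, -0.0, 0.001]
force: [-0.4, -0.2, -1.9]
finger_gap: 0.186
gripper_force: 108.4
[ 0.44473983 -0.01368186  0.28159808] [-0.35682289 -0.18001773 -1.87839871] [-0.01007446 -0.01012982  0.01178099]
1975 0.6379010282095743
```

Lid is at 0.64 rad as planned; continuing the arc past upright.

```bash
python3 -m crank '[{"dp":[-0.02,0,-0.0195],"delta_rot":[0,0,0],"fingers":-1},{"dp":[-0.02,0,-0.0195],"delta_rot":[0,0,0],"fingers":-1},{"dp":[-0.02,0,-0.0195],"delta_rot":[0,0,0],"fingers":-1},{"dp":[-0.025,0,-0.0127],"delta_rot":[0,0,0],"fingers":-1},{"dp":[-0.025,0,-0.0127],"delta_rot":[0,0,0],"fingers":-1},{"dp":[-0.025,0,-0.0127],"delta_rot":[0,0,0],"fingers":-1},{"dp":[-0.023,0,-0.0045],"delta_rot":[0,0,0],"fingers":-1},{"dp":[-0.023,0,-0.0045],"delta_rot":[0,0,0],"fingers":-1},{"dp":[-0.023,0,-0.0045],"delta_rot":[0,0,0],"fingers":-1},{"dp":[-0.022,0,0],"delta_rot":[0,0,0],"fingers":-1},{"dp":[-0.022,0,0],"delta_rot":[0,0,0],"fingers":-1},{"dp":[-0.022,0,0],"delta_rot":[0,0,0],"fingers":-1}]'; python3 -m crank '[{"dp":[0,0,0],"delta_rot":[0,0,0],"fingers":-1},{"dp":[0,0,0],"delta_rot":[0,0,0],"fingers":-1},{"dp":[0,0,0],"delta_rot":[0,0,0],"fingers":-1}]'; python3 - <<'E'
from h import *
s=manip.sense();print(s['tcp_pos'],s['force'],s['ft_torque'])
snap('scene','s4'); snap('top','t4'); P=cloud('s4').reshape(-1,3); c=np.array([.601,.011]); ux=np.array([.983,.184]); uy=np.array([-.184,.983])
X=(P[:,:2]-c)@ux; Y=(P[:,:2]-c)@uy
m=(X>.05)&(X<.14)&(abs(Y)>.06)&(abs(Y)<.098)&(P[:,2]>.16)&(P[:,2]<.3)
print(m.sum(),np.pi/2+np.arctan(np.polyfit(P[m,2],X[m],1)[0]))
cv2.imwrite('pics/c5.png',np.vstack([cv2.resize(cv2.imread('pics/s4.png')[200:400,240:560],(640,400)),cv2.resize(cv2.imread('pics/t4.png')[130:230,180:500],(640,200))]))
E
```

```text
t: 8.93
tcp_pos: [0.5766, 0.0116, 0.3348]
tool_rot: [-0.094, 0.996, 0.0, -0.002]
force: [-0.6, 0.0, -1.0]
finger_gap: 0.186
gripper_force: 108.4
t: 9.18
tcp_pos: [0.5766, 0.0114, 0.3355]
tool_rot: [-0.094, 0.996, 0.0, -0.001]
force: [-0.3, -0.1, -0.6]
finger_gap: 0.187
gripper_force: 108.4
[0.57663011 0.01143683 0.33549444] [-0.2799617  -0.07312136 -0.63071201] [-0.05591735 -0.03212938 -0.00567514]
669 1.7112095755796464
```

View pics/c5.png

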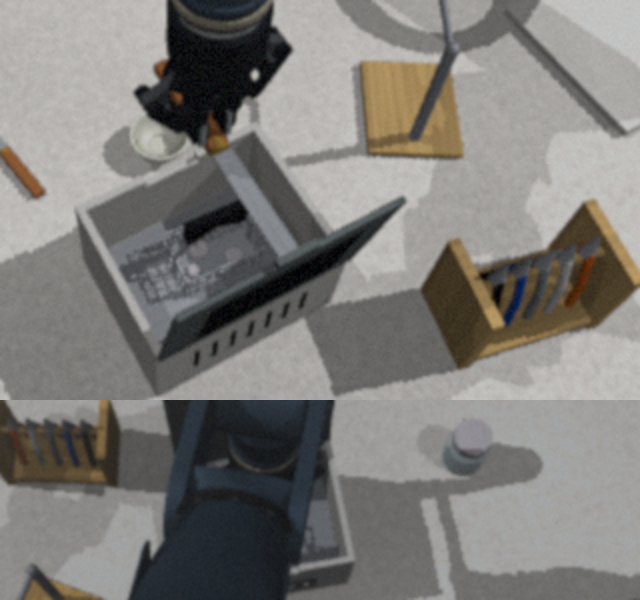

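Lid open at 1.71 rad. The basket's grip bar is visible in the tank at crop ~(215,215). I'll lay the blade back at its original spot.

```bash
python3 go.py '[[0.48,-0.007,0.335,190.6,4],[0.46,-0.281,0.2,177.5,9],[0.46,-0.281,0.083,177.5,6]]'
```

```text
[0.5767 0.0114 0.336 ]
4 x dp [0.0492, -0.0001, 0.0005] rot [1e-05, -3e-05, 0.0001] mm/row 24.6
9 x dp [0.0095, -0.0604, 0.03] rot [0.0, 0.0, 0.00404] mm/row 34.1
6 x dp [-0.0, 0.0, 0.039] rot [0.0, 0.0, 0.0] mm/row 19.5
```

```bash
python3 -m crank '[{"dp":[0.05,0,0],"delta_rot":[0,0,0],"fingers":-1},{"dp":[0.05,0,0],"delta_rot":[0,0,0],"fingers":-1},{"dp":[0.05,0,0],"delta_rot":[0,0,0],"fingers":-1},{"dp":[0.05,0,0],"delta_rot":[0,0,0],"fingers":-1},{"dp":[0.0095,-0.06,0.01],"delta_rot":[0,0,0.004],"fingers":-1},{"dp":[0.0095,-0.06,0.01],"delta_rot":[0,0,0.004],"fingers":-1},{"dp":[0.0095,-0.06,0.01],"delta_rot":[0,0,0.004],"fingers":-1},{"dp":[0.0095,-0.06,0.01],"delta_rot":[0,0,0.004],"fingers":-1},{"dp":[0.0095,-0.06,0.01],"delta_rot":[0,0,0.004],"fingers":-1},{"dp":[0.0095,-0.06,0.055],"delta_rot":[0,0,0.004],"fingers":-1},{"dp":[0.0095,-0.06,0.055],"delta_rot":[0,0,0.004],"fingers":-1},{"dp":[0.0095,-0.06,0.055],"delta_rot":[0,0,0.004],"fingers":-1}]'; python3 -m crank '[{"dp":[0.0095,-0.06,0.055],"delta_rot":[0,0,0.004],"fingers":-1},{"dp":[0,0,0],"delta_rot":[0,0,0],"fingers":-1}]';python3 go.py '[[0.46,-0.281,0.084,177.5,6]]'
```

```text
t: 10.28
tcp_pos: [0.4651, -0.251, 0.2287]
tool_rot: [0.007, 1.0, -0.001, 0.001]
force: [0.8, 0.6, -1.3]
finger_gap: 0.188
gripper_force: 108.4
t: 10.45
tcp_pos: [0.4581, -0.2834, 0.1968]
tool_rot: [0.022, 1.0, 0.001, -0.002]
force: [1.0, 0.3, -0.8]
finger_gap: 0.187
gripper_force: 108.4
[ 0.4581 -0.2834  0.1968]
6 x dp [-0.0007, 0.0008, 0.0376] rot [5e-05, -0.00012, -1e-05] mm/row 18.8
```

```bash
python3 -m crank '[{"dp":[0,0,0.037],"delta_rot":[0,0,0],"fingers":-1},{"dp":[0,0,0.037],"delta_rot":[0,0,0],"fingers":-1},{"dp":[0,0,0.037],"delta_rot":[0,0,0],"fingers":-1},{"dp":[0,0,0.037],"delta_rot":[0,0,0],"fingers":-1},{"dp":[0,0,0.037],"delta_rot":[0,0,0],"fingers":-1},{"dp":[0,0,0.037],"delta_rot":[0,0,0],"fingers":-1},{"dp":[0,0,0.006],"delta_rot":[0,0,0],"fingers":-1},{"dp":[0,0,0],"delta_rot":[0,0,0],"fingers":-1},{"dp":[0,0,0],"delta_rot":[0,0,0],"fingers":-1}]'
```

```text
t: 11.2
tcp_pos: [0.4605, -0.2793, 0.0881]
tool_rot: [0.019, 1.0, -0.0, 0.0]
force: [-0.0, 1.6, -0.7]
finger_gap: 0.184
gripper_force: 108.4
```

```bash
python3 -m crank '[{"dp":[0,0,0.007],"delta_rot":[0,0,0],"fingers":-1},{"dp":[0,0,0.006],"delta_rot":[0,0,0],"fingers":-1},{"dp":[0,0,0],"delta_rot":[0,0,0],"fingers":-1},{"dp":[0,0,0],"delta_rot":[0,0,0],"fingers":-0.3},{"dp":[0,0,0],"delta_rot":[0,0,0],"fingers":0.2},{"dp":[0,0,0],"delta_rot":[0,0,0],"fingers":0.2},{"dp":[0,0,0],"delta_rot":[0,0,0],"fingers":0.2},{"dp":[0,0,-0.02],"delta_rot":[0,0,0],"fingers":0.2},{"dp":[0,0,-0.04],"delta_rot":[0,0,0],"fingers":0.2},{"dp":[0,0,-0.06],"delta_rot":[0,0,0],"fingers":0.2},{"dp":[0,0,-0.06],"delta_rot":[0,0,0],"fingers":0.2},{"dp":[0,0,-0.06],"delta_rot":[0,0,0],"fingers":0.2}]'; python3 - <<'E'
from h import *
P=None
for n in('scene','top'):
    snap(n,n[0]+'5'); P=cloud(n[0]+'5').reshape(-1,3); im=np.load(f'pics/{n[0]}5.npz')['im'].reshape(-1,3).astype(int)
    m=(P[:,0]>.36)&(P[:,0]<.61)&(P[:,1]>-.3)&(P[:,1]<-.26)&(P[:,2]>.005)&(P[:,2]<.05)
    print(m.sum(),P[m].min(0),P[m].max(0))
    c=np.array([.601,.011]); ux=np.array([.983,.184]); uy=np.array([-.184,.983])
    X=(P[:,:2]-c)@ux; Y=(P[:,:2]-c)@uy; z=P[:,2]
    m=(X>.07)&(X<.14)&(abs(Y)<.098)&(z>.16)&(z<.3)
    if m.sum()>50: print('lid',np.pi/2+np.arctan(np.polyfit(z[m],X[m],1)[0]))
    b=(abs(X)<.07)&(abs(Y)<.09)&(z>.095)&(z<.16)
    print('bar',b.sum(),np.median(P[b],0), cv2.minAreaRect((P[b][:,:2]*1000).astype(np.float32)))
    b=(abs(X)<.07)&(abs(Y)<.09)&(z>.05)&(z<.07); print('rim',b.sum(), cv2.minAreaRect((P[b][:,:2]*1000).astype(np.float32)))
E
```

```text
t: 12.2
tcp_pos: [0.4599, -0.2789, 0.2025]
tool_rot: [0.019, 1.0, 0.0, -0.0]
force: [0.6, 0.7, -1.2]
finger_gap: 0.602
gripper_force: 0.0
832 [ 0.37702133 -0.29944735  0.00511049] [ 0.60408856 -0.26701766  0.02040399]
lid 1.708711994053016
bar 328 [0.58811161 0.02046524 0.11850982] ((585.9283447265625, 22.18061065673828), (11.875221252441406, 67.14493560791016), 7.769151210784912)
rim 154 ((586.3365478515625, 22.16263198852539), (59.53791427612305, 91.29100036621094), 7.102902412414551)
7 [ 0.58052482 -0.2891216   0.00507956] [ 0.60286499 -0.2784497   0.01196919]
lid 1.7376661718475992
bar 141 [0.58355266 0.02724074 0.11847894] ((585.1058959960938, 24.856761932373047), (12.013118743896484, 64.74616241455078), 7.160969257354736)
rim 70 ((585.3721923828125, 27.505496978759766), (60.78095626831055, 83.6741714477539), 7.612448215484619)
```

Blade flat at its old place, lid 1.71 rad. Bar is at ~(0.586,0.0235), yaw 7.5°, top z 0.12. I'll grip only the top 16 mm, so the fingertips clear the V and the rod.

```bash
python3 go.py '[[0.50,-0.16,0.28,137.5,8],[0.586,0.0235,0.26,97.5,8],[0.586,0.0235,0.178,97.5,5]]'
```

```text
[ 0.4622 -0.2809  0.2061]
8 x dp [0.0013, 0.0322, -0.0186] rot [-8e-05, 0.00021, 0.014] mm/row 18.6
8 x dp [0.0296, 0.0424, 0.005] rot [0.0, 0.0, 0.01389] mm/row 26.0
5 x dp [0.0, 0.0, 0.0328] rot [0.0, 0.0, 0.0] mm/row 16.4
```

```bash
python3 -m crank '[{"dp":[0,0.032,-0.019],"delta_rot":[0,0,0.014],"fingers":0},{"dp":[0,0.032,-0.019],"delta_rot":[0,0,0.014],"fingers":0},{"dp":[0,0.032,-0.019],"delta_rot":[0,0,0.014],"fingers":0},{"dp":[0,0.032,-0.019],"delta_rot":[0,0,0.014],"fingers":0},{"dp":[0,0.032,-0.019],"delta_rot":[0,0,0.014],"fingers":0},{"dp":[0,0.032,-0.019],"delta_rot":[0,0,0.014],"fingers":0},{"dp":[0,0.032,-0.019],"delta_rot":[0,0,0.014],"fingers":0},{"dp":[0,0.032,-0.019],"delta_rot":[0,0,0.014],"fingers":0},{"dp":[0,0,0],"delta_rot":[0,0,0],"fingers":0}]'; python3 go.py '[[0.586,0.0235,0.26,97.5,8]]'
```

```text
t: 13.05
tcp_pos: [0.5043, -0.1596, 0.2784]
tool_rot: [0.362, 0.932, 0.0, 0.002]
force: [0.6, -0.8, 0.7]
finger_gap: 0.503
gripper_force: 0.0
[ 0.5043 -0.1596  0.2784]
8 x dp [0.03, 0.0414, 0.0046] rot [6e-05, 5e-05, 0.01389] mm/row 25.7
```

```bash
python3 -m crank '[{"dp":[0.03,0.0415,0.0046],"delta_rot":[0,0,0.0139],"fingers":0},{"dp":[0.03,0.0415,0.0046],"delta_rot":[0,0,0.0139],"fingers":0},{"dp":[0.03,0.0415,0.0046],"delta_rot":[0,0,0.0139],"fingers":0},{"dp":[0.03,0.0415,0.0046],"delta_rot":[0,0,0.0139],"fingers":0},{"dp":[0.03,0.0415,0.0046],"delta_rot":[0,0,0.0139],"fingers":0},{"dp":[0.03,0.0415,0.0046],"delta_rot":[0,0,0.0139],"fingers":0},{"dp":[0.03,0.0415,0.0046],"delta_rot":[0,0,0.0139],"fingers":0},{"dp":[0.03,0.0415,0.0046],"delta_rot":[0,0,0.0139],"fingers":0},{"dp":[0,0,0],"delta_rot":[0,0,0],"fingers":0},{"dp":[0,0,0],"delta_rot":[0,0,0],"fingers":0}]'; python3 - <<'E'
from h import *
snap('wrist','w2'); P=cloud('w2').reshape(-1,3)
c=np.array([.601,.011]); ux=np.array([.983,.184]); uy=np.array([-.184,.983])
X=(P[:,:2]-c)@ux; Y=(P[:,:2]-c)@uy; z=P[:,2]
b=(abs(X)<.06)&(abs(Y)<.085)&(z>.1)&(z<.13)
print('bar',b.sum(),np.median(P[b],0), cv2.minAreaRect((P[b][:,:2]*1000).astype(np.float32)))
E
python3 go.py '[[0.586,0.0235,0.178,97.5,5]]'
```

```text
t: 13.88
tcp_pos: [0.5847, 0.0223, 0.2574]
tool_rot: [0.658, 0.753, -0.001, -0.001]
force: [-0.1, -0.8, 0.1]
finger_gap: 0.495
gripper_force: 0.0
bar 1545 [0.58456441 0.02720501 0.12156692] ((585.0647583007812, 22.423980712890625), (10.009245872497559, 66.45632934570312), 7.502736568450928)
[0.5842 0.0216 0.2575]
5 x dp [0.0006, 0.0009, 0.0318] rot [-8e-05, -0.0, 6e-05] mm/row 15.9
```

View pics/w2.png

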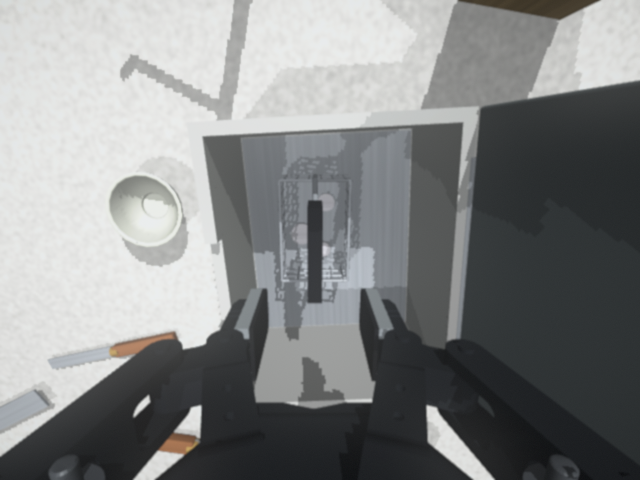

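The wrist view shows the black grip bar (315, 200–303) centred between the fingers; the wrist measurement agrees (0.585,0.0225, yaw 7.5°). Descending and gripping.

```bash
python3 -m crank '[{"dp":[0,0.0003,0.032],"delta_rot":[0,0,0],"fingers":0},{"dp":[0,0.0003,0.032],"delta_rot":[0,0,0],"fingers":0},{"dp":[0,0.0003,0.032],"delta_rot":[0,0,0],"fingers":0},{"dp":[0,0.0003,0.032],"delta_rot":[0,0,0],"fingers":0},{"dp":[0,0.0003,0.032],"delta_rot":[0,0,0],"fingers":0},{"dp":[0,0,0],"delta_rot":[0,0,0],"fingers":-0.4},{"dp":[0,0,0],"delta_rot":[0,0,0],"fingers":-0.7},{"dp":[0,0,0],"delta_rot":[0,0,0],"fingers":-1},{"dp":[0,0,0],"delta_rot":[0,0,0],"fingers":-1},{"dp":[0,0,0],"delta_rot":[0,0,0],"fingers":-1},{"dp":[0,0,0],"delta_rot":[0,0,0],"fingers":-1},{"dp":[0,0,0],"delta_rot":[0,0,0],"fingers":-1}]' 60
```

```text
t: 14.93
tcp_pos: [0.5858, 0.0219, 0.1791]
tool_rot: [0.66, 0.752, 0.0, 0.0]
force: [-1.5, -0.8, 0.7]
finger_gap: 0.098
gripper_force: 62.8
```

```bash
python3 go.py '[[0.5855,0.0225,0.38,97.5,12]]'
```

```text
[0.5858 0.0219 0.1791]
12 x dp [0.0001, -0.0, -0.0335] rot [1e-05, 1e-05, -1e-05] mm/row 16.7
```

```bash
python3 -m crank '[{"dp":[0,0,-0.015],"delta_rot":[0,0,0],"fingers":-1},{"dp":[0,0,-0.03],"delta_rot":[0,0,0],"fingers":-1},{"dp":[0,0,-0.036],"delta_rot":[0,0,0],"fingers":-1},{"dp":[0,0,-0.036],"delta_rot":[0,0,0],"fingers":-1},{"dp":[0,0,-0.036],"delta_rot":[0,0,0],"fingers":-1},{"dp":[0,0,-0.036],"delta_rot":[0,0,0],"fingers":-1},{"dp":[0,0,-0.036],"delta_rot":[0,0,0],"fingers":-1},{"dp":[0,0,-0.036],"delta_rot":[0,0,0],"fingers":-1},{"dp":[0,0,-0.036],"delta_rot":[0,0,0],"fingers":-1},{"dp":[0,0,-0.036],"delta_rot":[0,0,0],"fingers":-1},{"dp":[0,0,-0.036],"delta_rot":[0,0,0],"fingers":-1},{"dp":[0,0,-0.02],"delta_rot":[0,0,0],"fingers":-1}]'; python3 go.py '[[0.381,0.346,0.375,70,15]]'
```

```text
t: 15.93
tcp_pos: [0.586, 0.0222, 0.3756]
tool_rot: [0.66, 0.752, 0.001, 0.001]
force: [0.8, 0.2, -1.6]
finger_gap: 0.097
gripper_force: 62.4
[0.586  0.0222 0.3756]
15 x dp [0.0408, -0.0315, 0.0] rot [4e-05, -0.0, 0.00509] mm/row 25.8
```

```bash
python3 -m crank '[{"dp":[0.02,-0.016,0],"delta_rot":[0,0,0.0025],"fingers":-1},{"dp":[0.041,-0.0315,0],"delta_rot":[0,0,0.0051],"fingers":-1},{"dp":[0.041,-0.0315,0],"delta_rot":[0,0,0.0051],"fingers":-1},{"dp":[0.041,-0.0315,0],"delta_rot":[0,0,0.0051],"fingers":-1},{"dp":[0.041,-0.0315,0],"delta_rot":[0,0,0.0051],"fingers":-1},{"dp":[0.041,-0.0315,0],"delta_rot":[0,0,0.0051],"fingers":-1},{"dp":[0.041,-0.0315,0],"delta_rot":[0,0,0.0051],"fingers":-1},{"dp":[0.041,-0.0315,0],"delta_rot":[0,0,0.0051],"fingers":-1},{"dp":[0.041,-0.0315,0],"delta_rot":[0,0,0.0051],"fingers":-1},{"dp":[0.041,-0.0315,0],"delta_rot":[0,0,0.0051],"fingers":-1},{"dp":[0.041,-0.0315,0],"delta_rot":[0,0,0.0051],"fingers":-1},{"dp":[0.041,-0.0315,0],"delta_rot":[0,0,0.0051],"fingers":-1}]'; python3 -m crank '[{"dp":[0.041,-0.0315,0],"delta_rot":[0,0,0.0051],"fingers":-1},{"dp":[0.041,-0.0315,0],"delta_rot":[0,0,0.0051],"fingers":-1},{"dp":[0.041,-0.0315,0],"delta_rot":[0,0,0.0051],"fingers":-1},{"dp":[0.02,-0.016,0],"delta_rot":[0,0,0.0025],"fingers":-1},{"dp":[0,0,0],"delta_rot":[0,0,0],"fingers":-1}]'; python3 - <<'E'
from h import *
s=manip.sense(); p=s['tcp_pos']; print(p,s['force'])
snap('scene','s6'); P=cloud('s6').reshape(-1,3)
m=(P[:,2]>.183-.008)&(P[:,2]<.187)&(abs(P[:,0]-.47)<.045)&(abs(P[:,1]-.315)<.04); q=P[m]
f=np.polyfit(q[:,0],q[:,1],1); print('rod',m.sum(),f,np.degrees(np.arctan(f[0])),q.min(0),q.max(0),np.median(q,0))
# basket tilt/bottom
Q=P-p; m=(np.hypot(Q[:,0],Q[:,1])<.07)&(Q[:,2]<-.08)&(Q[:,2]>-.25); print(m.sum(),P[m].min(0),P[m].max(0))
a=(np.hypot(Q[:,0],Q[:,1])<.07)&(Q[:,2]<-.11)&(Q[:,2]>-.14);print('rim',a.sum(),P[a].mean(0),cv2.minAreaRect((P[a][:,:2]*1000).astype(np.float32)))
im=cv2.imread('pics/s6.png')[130:310,360:600]; cv2.imwrite('pics/c6.png',cv2.resize(im,(800,600),interpolation=cv2.INTER_CUBIC))
E
```

```text
t: 16.93
tcp_pos: [0.4132, 0.2638, 0.3729]
tool_rot: [0.787, 0.617, -0.0, -0.0]
force: [0.5, -0.1, -2.1]
finger_gap: 0.098
gripper_force: 62.4
t: 17.35
tcp_pos: [0.3797, 0.349, 0.3728]
tool_rot: [0.819, 0.575, 0.0, -0.001]
force: [-0.1, -0.1, -1.9]
finger_gap: 0.097
gripper_force: 62.4
[0.37969323 0.34899448 0.37282611] [-0.05295884 -0.11292309 -1.93912819]
rod 150 [-0.39196664  0.49630954] -21.403522820957072 [0.42546197 0.29048418 0.17563822] [0.51484404 0.33330345 0.18684206] [0.46941034 0.31228099 0.17977676]
1430 [0.33747673 0.29828617 0.17563822] [0.44471031 0.40150688 0.29270948]
rim 404 [0.38396861 0.35076858 0.24525901] ((381.025634765625, 349.95556640625), (91.21253204345703, 64.46315002441406), 68.80696105957031)
```

View pics/c6.png

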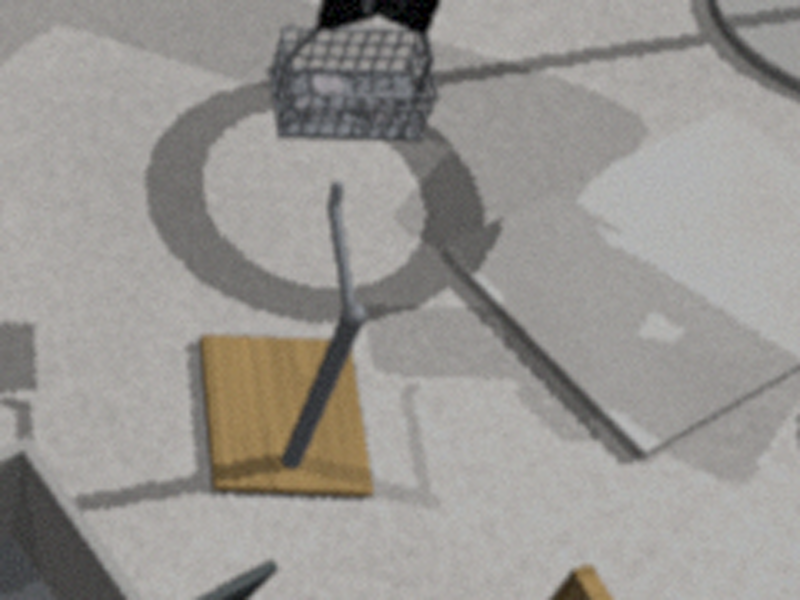

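The basket hangs level in the gripper (crop (350,85)), off the rod's turned-up end at (335,185). The rod is ~-20.5°, seat ≈ (0.4645,0.314). Descending, then threading along the rod.

```bash
python3 go.py '[[0.374,0.348,0.283,69.5,6],[0.462,0.315,0.283,69.5,9]]'
```

```text
[0.3803 0.3477 0.3727]
6 x dp [-0.0006, -0.002, 0.0299] rot [-1e-05, 2e-05, 0.00029] mm/row 15.0
9 x dp [-0.0, 0.0209, -0.0] rot [0.0, 0.0, 0.0] mm/row 10.4
```

```bash
python3 -m crank '[{"dp":[0,-0.002,0.03],"delta_rot":[0,0,0.0003],"fingers":-1},{"dp":[0,-0.002,0.03],"delta_rot":[0,0,0.0003],"fingers":-1},{"dp":[0,-0.002,0.03],"delta_rot":[0,0,0.0003],"fingers":-1},{"dp":[0,-0.002,0.03],"delta_rot":[0,0,0.0003],"fingers":-1},{"dp":[0,-0.002,0.03],"delta_rot":[0,0,0.0003],"fingers":-1},{"dp":[0,-0.002,0.03],"delta_rot":[0,0,0.0003],"fingers":-1},{"dp":[0,0,0],"delta_rot":[0,0,0],"fingers":-1},{"dp":[0,0,0],"delta_rot":[0,0,0],"fingers":-1}]';  python3 go.py '[[0.462,0.315,0.283,69.5,9]]'
```

```text
t: 18.07
tcp_pos: [0.3756, 0.3479, 0.2824]
tool_rot: [0.823, 0.568, -0.001, 0.0]
force: [0.3, 0.3, -2.1]
finger_gap: 0.097
gripper_force: 62.4
[0.3756 0.3479 0.2824]
9 x dp [-0.0001, 0.0206, -0.0001] rot [-2e-05, 4e-05, -7e-05] mm/row 10.3
```

```bash
python3 -m crank '[{"dp":[0,0.02,0],"delta_rot":[0,0,0],"fingers":-1},{"dp":[0,0.02,0],"delta_rot":[0,0,0],"fingers":-1},{"dp":[0,0.02,0],"delta_rot":[0,0,0],"fingers":-1},{"dp":[0,0.02,0],"delta_rot":[0,0,0],"fingers":-1},{"dp":[0,0,0],"delta_rot":[0,0,0],"fingers":-1}]'; python3 -m crank '[{"dp":[0,0.02,0],"delta_rot":[0,0,0],"fingers":-1},{"dp":[0,0.02,0],"delta_rot":[0,0,0],"fingers":-1},{"dp":[0,0.02,0],"delta_rot":[0,0,0],"fingers":-1},{"dp":[0,0.02,0],"delta_rot":[0,0,0],"fingers":-1},{"dp":[0,0.02,0],"delta_rot":[0,0,0],"fingers":-1},{"dp":[0,0,0],"delta_rot":[0,0,0],"fingers":-1}]'; python3 - <<'E'
from h import *
s=manip.sense(); print(s['tcp_pos'],s['force'])
snap('scene','s7'); im=cv2.imread('pics/s7.png')[130:310,360:600]; cv2.imwrite('pics/c7.png',cv2.resize(im,(800,600),interpolation=cv2.INTER_CUBIC))
E
```

```text
t: 18.48
tcp_pos: [0.4162, 0.3342, 0.2837]
tool_rot: [0.823, 0.568, 0.002, 0.001]
force: [-0.3, 0.6, -2.5]
finger_gap: 0.096
gripper_force: 62.4
t: 18.98
tcp_pos: [0.4624, 0.3165, 0.283]
tool_rot: [0.823, 0.568, 0.001, 0.001]
force: [0.7, 0.7, -2.8]
finger_gap: 0.097
gripper_force: 62.4
[0.46241948 0.31646507 0.28302668] [ 0.65821843  0.74687092 -2.77200058]
```

View pics/c7.png

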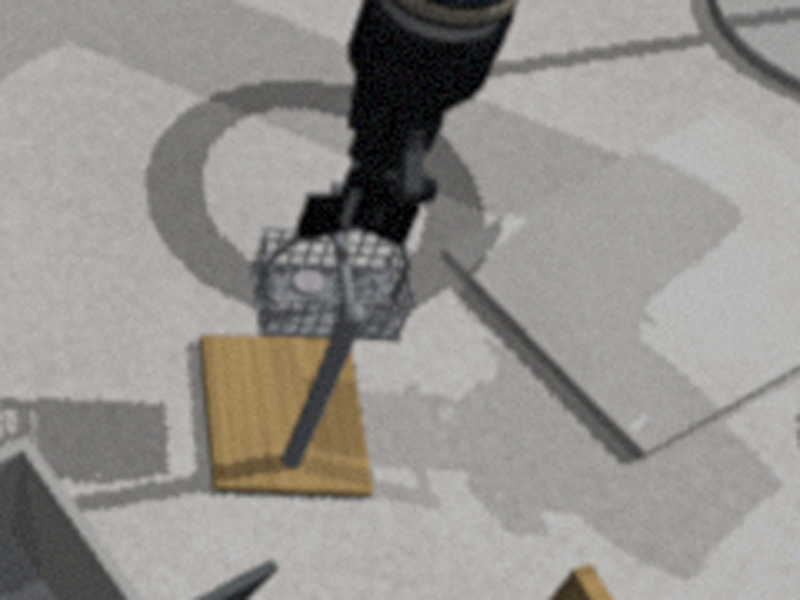

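The rod runs through the basket handle's opening (from post top (350,315) up to ~(345,240)). Lowering 24 mm.

```bash
python3 -m crank '[{"dp":[0,0,0.01],"delta_rot":[0,0,0],"fingers":-1},{"dp":[0,0,0.01],"delta_rot":[0,0,0],"fingers":-1},{"dp":[0,0,0.01],"delta_rot":[0,0,0],"fingers":-1},{"dp":[0,0,0.01],"delta_rot":[0,0,0],"fingers":-1},{"dp":[0,0,0.004],"delta_rot":[0,0,0],"fingers":-1},{"dp":[0,0,0],"delta_rot":[0,0,0],"fingers":-1},{"dp":[0,0,0],"delta_rot":[0,0,0],"fingers":-1}]'
```

```text
t: 19.62
tcp_pos: [0.4596, 0.3172, 0.2607]
tool_rot: [0.823, 0.569, -0.0, -0.0]
force: [-0.1, -0.3, -2.5]
finger_gap: 0.099
gripper_force: 62.5
```

```bash
python3 -m crank '[{"dp":[0,0,0.002],"delta_rot":[0,0,0],"fingers":-1},{"dp":[0,0,0.002],"delta_rot":[0,0,0],"fingers":-1},{"dp":[0,0,0],"delta_rot":[0,0,0],"fingers":-1},{"dp":[0,0,0],"delta_rot":[0,0,0],"fingers":-1}]'
```

```text
t: 19.95
tcp_pos: [0.46, 0.3173, 0.2601]
tool_rot: [0.823, 0.569, 0.001, 0.0]
force: [-2.4, 0.3, 5.5]
finger_gap: 0.092
gripper_force: 63.3
```

Contact with the rod; releasing gently.

```bash
python3 -m crank '[{"dp":[0,0,-0.001],"delta_rot":[0,0,0],"fingers":-0.75},{"dp":[0,0,0],"delta_rot":[0,0,0],"fingers":-0.65},{"dp":[0,0,0],"delta_rot":[0,0,0],"fingers":-0.5},{"dp":[0,0,0],"delta_rot":[0,0,0],"fingers":-0.4},{"dp":[0,0,0],"delta_rot":[0,0,0],"fingers":-0.4},{"dp":[0,0,-0.01],"delta_rot":[0,0,0],"fingers":-0.4},{"dp":[0,0,-0.02],"delta_rot":[0,0,0],"fingers":-0.4},{"dp":[0,0,-0.04],"delta_rot":[0,0,0],"fingers":-0.4},{"dp":[0,0,-0.06],"delta_rot":[0,0,0],"fingers":-0.4},{"dp":[0,0,-0.06],"delta_rot":[0,0,0],"fingers":-0.4},{"dp":[0,0,0],"delta_rot":[0,0,0],"fingers":-0.4}]'; python3 -m crank '[{"dp":[0,0,0],"delta_rot":[0,0,0],"fingers":-0.4},{"dp":[0,0,0],"delta_rot":[0,0,0],"fingers":-0.4},{"dp":[0,0,0],"delta_rot":[0,0,0],"fingers":-0.4},{"dp":[0,0,0],"delta_rot":[0,0,0],"fingers":-0.4},{"dp":[0,0,0],"delta_rot":[0,0,0],"fingers":-0.4},{"dp":[0,0,0],"delta_rot":[0,0,0],"fingers":-0.4},{"dp":[0,0,0],"delta_rot":[0,0,0],"fingers":-0.4},{"dp":[0,0,0],"delta_rot":[0,0,0],"fingers":-0.4},{"dp":[0,0,0],"delta_rot":[0,0,0],"fingers":-0.4},{"dp":[0,0,0],"delta_rot":[0,0,0],"fingers":-0.4},{"dp":[0,0,0],"delta_rot":[0,0,0],"fingers":-0.4},{"dp":[0,0,0],"delta_rot":[0,0,0],"fingers":-0.4}]'; python3 - <<'E'
from h import *
prev=None
for f in('s8','s9'):
    snap('scene',f); P=cloud(f).reshape(-1,3)
    m=(np.hypot(P[:,0]-.462,P[:,1]-.316)<.06)&(P[:,2]>.188)&(P[:,2]<.21); q=P[m]; print('bar',m.sum(),q.mean(0),q.max(0),cv2.minAreaRect((q[:,:2]*1000).astype(np.float32)))
    m=(np.hypot(P[:,0]-.462,P[:,1]-.316)<.065)&(P[:,2]>.09)&(P[:,2]<.145); print('basket',m.sum(),P[m].mean(0))
    c=np.array([.601,.011]); ux=np.array([.983,.184]); X=(P[:,:2]-c)@ux; Y=(P[:,:2]-c)@np.array([-.184,.983]); z=P[:,2]
    m=(X>.07)&(X<.14)&(abs(Y)<.098)&(z>.16)&(z<.3); print('lid',np.pi/2+np.arctan(np.polyfit(z[m],X[m],1)[0]))
im=cv2.imread('pics/s9.png')[130:310,360:600]; cv2.imwrite('pics/c8.png',cv2.resize(im,(800,600),interpolation=cv2.INTER_CUBIC))
E
```

```text
t: 20.87
tcp_pos: [0.4625, 0.3184, 0.3616]
tool_rot: [0.823, 0.569, 0.007, 0.001]
force: [0.8, 0.8, 0.6]
finger_gap: 0.305
gripper_force: 0.0
t: 21.87
tcp_pos: [0.4598, 0.3171, 0.3545]
tool_rot: [0.823, 0.569, 0.0, 0.0]
force: [0.3, 0.7, 1.2]
finger_gap: 0.296
gripper_force: 0.0
bar 280 [0.46235104 0.31660707 0.19733252] [0.51597152 0.34984148 0.20431647] ((468.5455017089844, 312.84088134765625), (63.73185729980469, 79.22307586669922), 31.799421310424805)
basket 1111 [0.46582784 0.31133254 0.11472514]
lid 1.7082861532880964
bar 280 [0.46167356 0.31723682 0.19732386] [0.51192435 0.35022709 0.20476237] ((465.4775390625, 311.9056701660156), (58.416927337646484, 82.22391510009766), 31.67877960205078)
basket 1103 [0.46569437 0.31127554 0.11466154]
lid 1.708714086671304
```

View pics/c8.png

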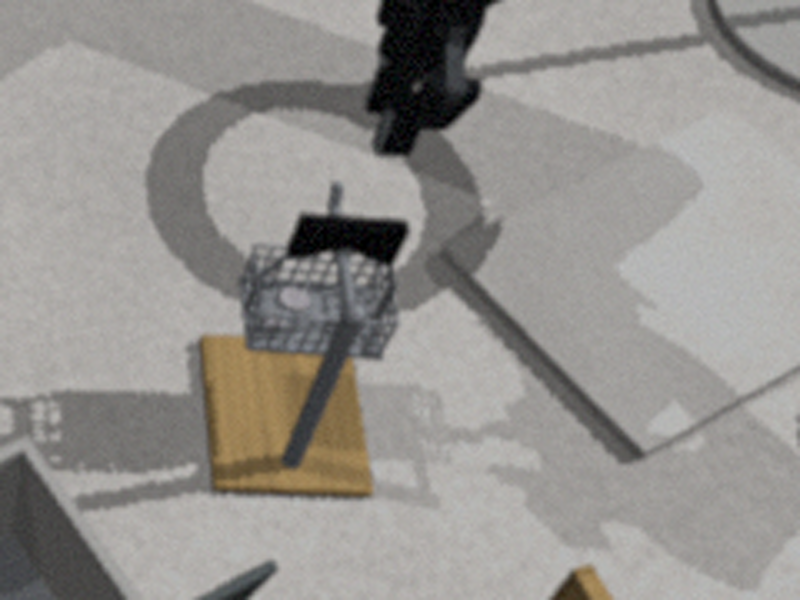

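The basket hangs still and level on the rod (grip bar at crop (347,238)), the gripper is clear, and the lid is still at 1.71 rad. Handing in.

```bash
python3 -c "
from station import manip
print(manip.sign_off())"
```

```text
the job is handed in; nothing more can be done
None
```

I handed the job in after about 22 s: the lid measured 1.71 rad open, the blade was laid flat on the bench, and the basket hung still and level on the hook with the gripper clear. The sign-off returned no verdict.

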